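# Slide the battery pack home under its leaf spring and switch the instrument on

### The job

With closed fingertips, press the battery pack (dark grey, orange ridge) firmly down on the sprung floor of its bay and, keeping it pressed, slide it forward under the copper leaf spring until it is fully home against the end of the bay. Let go of it, then press the green power button right in and let it come back out. Do not lift the pack out, and leave the other things where they are.

Things in the scene. Friction and masses are not known exactly. Their poses are not given: they have to be found in the camera images.
- case: Aluminium instrument case, 300 x 400 x 112 mm, fixed on the bench, may stand turned. Origin: centre of its underside; x along the slide of the battery. Its flat grey top panel is 112 mm up. On the panel: bay in the right half (y -55 mm), button (x 0, y +65), two plugs up to 31 mm high (x -115; y +40 and +115), two fixed knobs 18 mm high (x +55 and -25, y -145), reading window (x +106, y +90).
- bay_stop (a point): Point on the case at the far end of the battery bay: middle of the bay's end wall, level with the top panel. x axis: the direction in which the pack slides home; y left of it; z up. The bay is a well in the panel, 150 mm long (x -150 to 0 mm) and 60 mm wide, with a smooth sprung floor.
- pack: Dark grey battery pack, 90 x 56 x 24 mm, about 0.22 kg, in the bay with 2 mm play each side. Origin: centre of its underside; x to its nose (45 mm ahead), z up. Orange ridge across its flat top to push against: x -2 to +4 mm, 46 mm wide, 6 mm high; fingertips go behind it (x -45 to -2). At first its top is 10 mm above the panel and its nose 40 to 52 mm short of the end wall.
- pack_pad (a point): The place for the fingertips: point on the flat top of the pack, 11 mm behind the ridge's rear face, 58 mm behind the pack's nose, 24 mm above its underside. Same axes as the pack. With the pack home it lies 58 mm behind bay_stop along the slide, and about 5 mm above the panel.
- bay_floor (a joint): Sprung floor of the bay: how far it is pressed down, m: 0 (up) to 0.006 (lower stop). It pushes up with 6 N at the top, 15 N at the bottom: about 12 N of fingertip press takes it and the pack fully down. Pressed less than about 3.5 mm, the pack's nose runs against the lip of the leaf and is blocked.
- leaf_spring (a joint): Copper leaf spring over the far end of the bay, 34 mm wide, clamped beyond the end wall: upward bend in rad, 0 at rest, about 0.05 over the pack pressed fully down, about 0.07 with the pack home and let go. Its lowest part, 24 mm before the end wall, is 2.5 mm above the panel at rest and presses on the pack with 7 to 11 N.
- leaf_lip (a point): Middle of the upturned free edge of the leaf spring, its top, 34 mm before the end wall and 9 mm above the panel at rest (underside of the edge 7 mm). The pack's ridge stays 7 mm short of it when the pack is home.
- power_button_top (a point): Middle of the top of the round green push button (24 mm across, in a black collar 40 mm across), 21 mm above the panel. z up.
- power_button (a joint): Travel of the green button, m: 0 out, 0.005 fully pressed (takes 5 N); it springs back.
- spare_pack: Bystander: light grey pack with a blue ridge, 90 x 56 x 24 mm, on the bench beside the case. Origin: centre of its underside.
- beaker: Bystander: glass beaker, 68 mm across, 90 mm high, on the bench. Origin: centre of its underside.
- vial: Bystander: small amber vial with a white cap, 26 mm across, 42 mm high, standing on the panel left of the button. Origin: centre of its underside.
- screwdriver: Bystander: screwdriver, 170 mm long, lying on the bench right of the case. Origin near its middle, underside.
Mind the look-alikes: they are no part of the job. Leave any brown or purple look-alike of the pack alone.

How it is judged:
By the outcome, as a careful person would: the job done as asked, in the order asked, and still so for the second after the job is handed in, with the robot touching nothing.
It also fails if it takes over 58 s, if anything falls off the work surface, if the arm or the gripper's body presses on something with over 40 N, if the wrist force passes 120 N, or if a joint passes its speed limit or range.

### The arm

A 7-joint arm with a two-finger parallel gripper is mounted at the origin on the work surface. World frame = base frame: x ahead of the robot, y to its left, z up, the work surface at z = 0. Lengths are in m, angles in degrees, forces in N, time in s.
With the tool pointing down it reaches from about 0.35 to 0.9 m from the base axis. Payload 8.1 kg.
Tool frame: the origin (TCP) lies at the very end of the fingers, on their centre line; the grasp point (between the pads) lies 19 mm behind it; y points along the fingers, z is the direction in which the jaws open and shut, and the axes are right-handed (so a half turn about y gives the same grasp; the last joint's range is limited). The gripper opens to 85 mm and grips with 20 to 120 N. Pads are 22 mm wide; open, the fingers measure 114 mm over their backs; the gripper's body (76 mm by 85 mm) begins 54 mm behind the grasp point. The pads swing forward as they close: fully open they stand 13 mm farther back than shut.
Start: joints at [61.158, 24.895, 1.432, 90.138, -0.665, 64.973, -4.303], TCP at [0.244, -0.575, 0.231] pointing down, gripper open.
Joint ranges: [-149.89, 149.89], [-25.12, 119.58], [-72.63, 75.52], [4.76, 147.25], [-75.54, 255.54], [6.69, 114.76], [-157.13, 157.13]. Speed limits (degrees/s): [127.2, 127.2, 172.46, 172.46, 180, 180, 180].

### API

Orientations are given as a 3x3 rotation matrix whose columns are the frame's x, y, z axes.
In Python, from rig import arm, imaging gives the robot as it stands.
- The arm moves only by the tool arm_command, never from a script. Its argument "rows" is a list of rows, each a list of 3 entries, a list of its own where there are three numbers: the finger opening in m, from 0 to 0.0854, then the shift along the world's x, y, z in m, then the turn about the world's z in degrees. A call has 1 to 10 rows; each row is the pose to reach, as a shift and turn from the pose commanded when the call began; what a row does not reach only later rows make up. A row lasts 1/10 s, in which the tool goes at most 50 mm and 8.59 degrees, less where a joint would pass 70% of its speed; a pose out of reach is approached as far as the arm can. A call with a gripper value outside its range is refused whole. The fingers move at their own pace and stop on an object; "newtons" is the grip in N (left out, the last holds). Time passes only in rows, so rows that repeat a pose let the fingers close. It gives the time, the measured TCP pose, the force and the opening at its end, in the units of the state.
- arm.sense(): the state, without advancing time (a new reading comes with each control period).
- imaging.snapshot(name): name is "scene" or "top"; returns the picture (400x640x3 uint8, blue, green, red); there is no depth.
- imaging.camera_info(name): a dict with "K" (3x3 intrinsics, pixels), "camera_from_world" (4x4, takes a point from world to camera coordinates). Camera axes: x right, y down, z forward; pixel columns grow to the right and rows downward; lengths in m; the calibration is good to about 2 mm. A picture is of the moment at which its call begins. camera_info takes no time and is no camera call.
- arm.hand_in(): hands the job in, once; it reports no verdict.
The state is a dict: "clock": time; "joints": joint angles; "qd": joint speeds; "effort": joint torques, N m; "ee_pos": TCP position; "tool_rot": TCP orientation; "force": force on the tool from outside, world axes, zero at the start; "ft_torque": the same for the moment, N m; "gripper_width": finger opening in m.
Only numpy, scipy, OpenCV 4.12 (cv2) and the standard library are available. Lean on these libraries where they do the work, as an engineer would, in place of code of your own. Each camera call takes 0.05 s, during which the arm holds its last target.

## Working session

There is one attempt and no reset: what is moved stays moved. The work goes in short steps, Python scripts to look and compute and a tool call to move; the robot and the scene stay as the last step left them, time stands still between calls to the robot, and variables do not carry over. Pictures are saved under pics/ and viewed, and the job is handed in when it is done.

Besides the shell and the picture viewer there is one more tool, called by a JSON object that holds its "op" and its "data". arm_command: Moves the arm, as the interface text tells. Its arguments: {"type":"object","properties":{"rows":{"type":"array"},"newtons":{"type":"number"}},"required":["rows"]}

```bash
mkdir -p pics
python3 - <<'E'
from rig import arm, imaging
import cv2
for n in("scene","top"):
    cv2.imwrite(f"pics/{n}0.png",imaging.snapshot(n)); i=imaging.camera_info(n); print(n,i["K"],i["camera_from_world"])
print(arm.sense())
E
```

```text
scene [[407.26769299   0.         323.76759969]
 [  0.         407.26769299 199.17152548]
 [  0.           0.           1.        ]] [[-0.83383714  0.55176981 -0.01630005  0.48338081]
 [ 0.44394513  0.6527578  -0.61385664 -0.21564657]
 [-0.32806758 -0.51909279 -0.78924922  1.49916147]
 [ 0.          0.          0.          1.        ]]
top [[470.89789356   0.         317.4158166 ]
 [  0.         470.89789356 188.47139942]
 [  0.           0.           1.        ]] [[-0.00468925 -0.99984884 -0.0167423   0.03386688]
 [-0.99201915  0.0067608  -0.12590594  0.61696028]
 [ 0.1260001   0.01601828 -0.9919009   1.25992587]
 [ 0.          0.          0.          1.        ]]
{'clock': 0.1, 'joints': array([61.1563448 , 24.93222183,  1.43209742, 90.18437263, -0.66586427,
       64.9720633 , -4.30359444]), 'qd': array([-0.00367162, -0.02538   ,  0.0114637 , -0.09396166,  0.04055421,
        0.03832617, -0.10005328]), 'effort': array([ 3.27133501e-03, -6.71762252e+01,  1.02809742e+00, -3.16903818e+01,
        1.58529257e-02,  7.23623933e-03, -1.38299066e-05]), 'ee_pos': array([ 0.24362824, -0.57507288,  0.23060398]), 'tool_rot': array([[-9.20785410e-01, -6.53052931e-04,  3.90068971e-01],
       [-3.90069500e-01,  1.24062255e-03, -9.20784582e-01],
       [ 1.17392706e-04, -9.99999017e-01, -1.39708318e-03]]), 'force': array([0.53187866, 0.49040085, 0.79159764]), 'ft_torque': array([0.07595934, 0.060798  , 0.02276008]), 'gripper_width': 0.08556866032400857}
```

View pics/scene0.png

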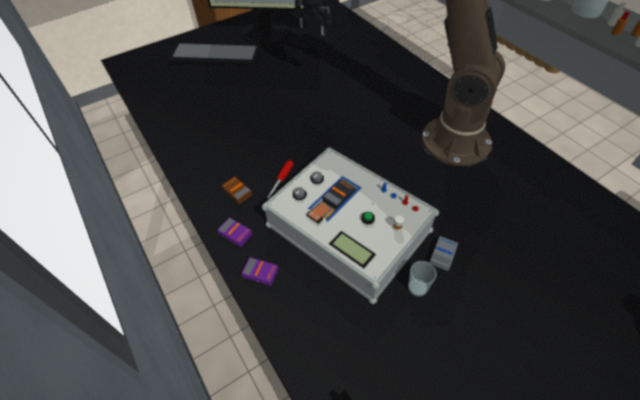

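View pics/top0.png

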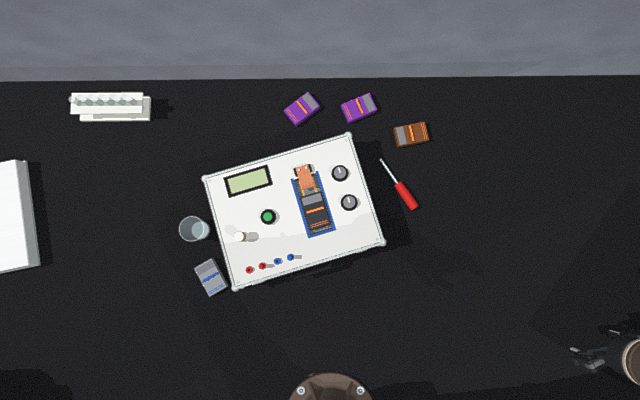

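Candidates for the pack, in the top picture:
- Dark pack in the bay at (315,212). It is dark grey with an orange ridge, so this is my choice.
- Brown pack at (410,133).
- Purple packs at (301,108) and (358,107).
- Light grey/blue spare at (210,277).

The green button is at (268,216).

Run:
```python
import cv2,numpy as np
a=cv2.imread("pics/top0.png")[150:250,260:360]; b=cv2.imread("pics/scene0.png")[165:230,295:375]
a=cv2.resize(a,(500,500),interpolation=cv2.INTER_CUBIC)
cv2.imwrite("pics/crop1.png",a);cv2.imwrite("pics/crop2.png",cv2.resize(b,None,fx=7,fy=7,interpolation=cv2.INTER_CUBIC))
```

```text
(no output)
```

View pics/crop1.png

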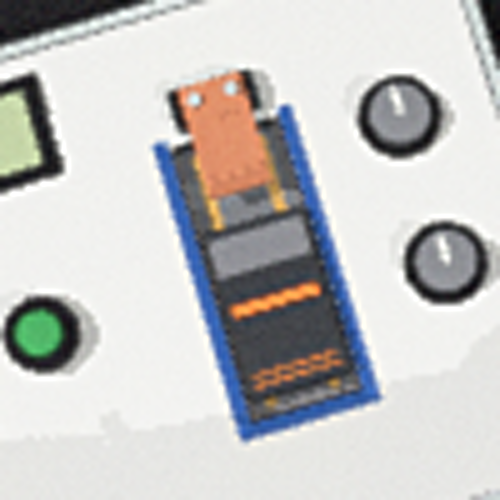

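View pics/crop2.png

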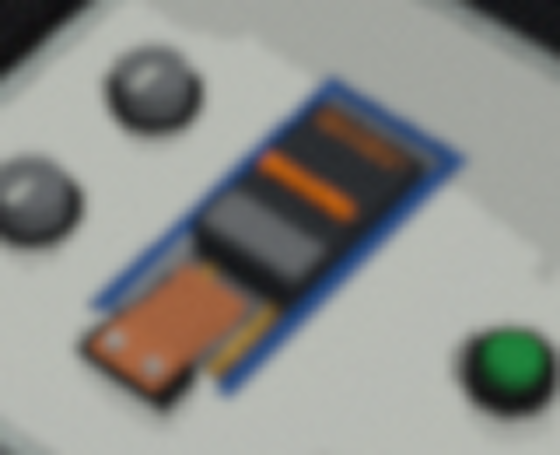

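The crops show the dark grey pack with its bright orange ridge at about (315,210) in the top picture, ahead of it the copper leaf at (305,178). The hatching at (319,224) is only decoration. The slide runs away from the robot. Next I measure.

```bash
cat > h.py <<'E'
import cv2,numpy as np
from rig import imaging
def ray(n,uv):
    i=imaging.camera_info(n);K=np.array(i["K"]);T=np.array(i["camera_from_world"])
    R=T[:3,:3];o=-R.T@T[:3,3];d=R.T@np.linalg.inv(K)@np.array([uv[0],uv[1],1.]);return o,d/np.linalg.norm(d)
def onz(n,uv,z):
    o,d=ray(n,uv);return o+d*(z-o[2])/d[2]
def two(a,b):
    (o1,d1),(o2,d2)=ray("top",a),ray("scene",b)
    s=np.linalg.lstsq(np.c_[d1,-d2],o2-o1,rcond=None)[0];p,q=o1+s[0]*d1,o2+s[1]*d2
    return (p+q)/2,np.linalg.norm(p-q)
def blobs(im,lo,hi,box,amin=5):
    x0,y0,x1,y1=box;h=cv2.cvtColor(im,cv2.COLOR_BGR2HSV)
    m=cv2.inRange(h,np.array(lo),np.array(hi));k=np.zeros_like(m);k[y0:y1,x0:x1]=m[y0:y1,x0:x1]
    n,l,s,c=cv2.connectedComponentsWithStats(k)
    return [(c[j]+0,s[j],cv2.minAreaRect(np.argwhere(l==j)[:,::-1].astype(np.float32))) for j in range(1,n) if s[j][4]>=amin]
B={"top":(240,150,360,250),"scene":(295,165,385,235)}
C={"green":((50,100,50),(80,255,255)),"orange":((5,170,190),(17,255,255)),"blue":((105,130,60),(125,255,255)),"copper":((3,80,120),(15,165,255))}
E
python3 - <<'E'
from h import *
for n in("top","scene"):
    im=cv2.imread(f"pics/{n}0.png")
    for c in C:
        for b in blobs(im,*C[c],B[n]): print(n,c,b[0].round(2),b[1],[np.round(v,1) for v in b[2]])
# case corners roughly
E
```

```text
top green [267.28 216.32] [262 212  11  10  81] [array([267. , 216.5]), array([ 9., 10.]), np.float64(90.0)]
top orange [314.58 209.58] [307 207  17   7  38] [array([314.8, 209.5]), array([ 2.1, 17.1]), np.float64(72.9)]
top blue [314.36 209.32] [291 171  45  67 342] [array([312.8, 204.1]), array([60.9, 28.2]), np.float64(72.9)]
top copper [304.72 177.11] [295 164  20  26 303] [array([304.6, 176.8]), array([23.2, 13.6]), np.float64(72.9)]
top copper [324.17 221.94] [321 220   8   5  18] [array([324.1, 221.8]), array([2.8, 7.3]), np.float64(71.6)]
top copper [314.71 224.5 ] [310 222  10   6  24] [array([314.9, 224.6]), array([2.8, 9.5]), np.float64(71.6)]
top copper [244.38 237.12] [243 234   3   7   8] [array([244.3, 237.1]), array([1.6, 6.1]), np.float64(9.5)]
scene green [367.84 216.32] [363 213  10   8  62] [array([367.5, 216.5]), array([7., 9.]), np.float64(90.0)]
scene blue [383.28 187.94] [382 184   3   8  18] [array([383. , 187.5]), array([7., 2.]), np.float64(90.0)]
scene blue [344.09 202.  ] [327 186  33  34  87] [array([343.2, 203.2]), array([ 2.8, 45.2]), np.float64(42.4)]
scene blue [329.2 189.2] [328 188   3   3   5] [array([329.3, 189.3]), array([0.7, 2.8]), np.float64(45.0)]
scene blue [312.75 204.38] [310 201   7   7   8] [array([313.3, 204.3]), array([0.7, 8.5]), np.float64(45.0)]
scene copper [319.24 210.91] [308 203  22  17 198] [array([318.9, 211.5]), array([12. , 20.1]), np.float64(51.3)]
```

Run:
```python
from h import *
t=cv2.imread("pics/top0.png");s=cv2.imread("pics/scene0.png")
for lo in ((5,170,130),(5,200,100)): 
  for b in blobs(s,lo,(17,255,255),B["scene"]): print("scene orange",b[0],b[1])
hs=cv2.cvtColor(t,cv2.COLOR_BGR2HSV); m=cv2.inRange(hs,(0,0,150),(180,60,255)); m[:,:195]=0;m[:120]=0;m[300:]=0;m[:,390:]=0
m=cv2.morphologyEx(m,cv2.MORPH_OPEN,np.ones((5,5)))
c=max(cv2.findContours(m,0,2)[0],key=cv2.contourArea);r=cv2.minAreaRect(c);print(r)
P=np.array([onz("top",p,.112) for p in cv2.boxPoints(r)]);print(P.round(4))
print([np.linalg.norm(P[i]-P[i-1]).round(4) for i in range(4)])
for i in range(4):
    d=P[i]-P[i-1];print(np.degrees(np.arctan2(d[1],d[0])).round(2))
print("centre",P.mean(0))
# blue frame
x=blobs(t,*C["blue"],B["top"])[0];Q=np.array([onz("top",p,.112) for p in cv2.boxPoints(x[2])]);print(Q.round(4))
for i in range(4):
    d=Q[i]-Q[i-1];print(np.degrees(np.arctan2(d[1],d[0])).round(2),np.linalg.norm(d))
print("ridge",onz("top",(314.6,209.6),.128),"button",onz("top",(267.3,216.3),.133), "btn2",two((267.3,216.3),(367.8,216.3)))
```

```text
scene orange [338.5625 191.1875] [333 187  12   9  32]
scene orange [338.6 191.3] [333 188  12   8  30]
((292.11395263671875, 210.668212890625), (118.67669677734375, 159.94845581054688), 73.41265869140625)
[[ 0.6413  0.3409  0.112 ]
 [ 0.7604 -0.0624  0.112 ]
 [ 0.4617 -0.1449  0.112 ]
 [ 0.3484  0.2464  0.112 ]]
[np.float64(0.3078), np.float64(0.4205), np.float64(0.3098), np.float64(0.4074)]
17.87
-73.56
-164.57
106.15
centre [0.55294226 0.09498897 0.112     ]
[[ 0.6328  0.0997  0.112 ]
 [ 0.6542  0.0293  0.112 ]
 [ 0.5022 -0.0161  0.112 ]
 [ 0.4814  0.0532  0.112 ]]
17.05 0.15842447407305302
-73.11 0.07359476577698813
-163.38 0.158624189329388
106.74 0.0724078653407269
ridge [0.55151284 0.03633693 0.128     ] button [0.53474996 0.15664307 0.133     ] btn2 (array([0.5346684 , 0.15811097, 0.12530943]), np.float64(0.0015959038535069685))
```

Case yaw is about 16.7° and its centre about (0.553, 0.094). Button and ridge agree: ridge at case y -55 mm. Pack nose gap is about 49 mm, within the 40 to 52 mm given. Moving over with the fingers shut.

{"op": "arm_command", "data": {"rows": [[0,[0.009,0.018,0],-1],[0,[0.026,0.054,0],-2],[0,[0.043,0.09,0],-3],[0,[0.061,0.126,0],-4],[0,[0.078,0.162,0],-5],[0,[0.096,0.198,0],-6],[0,[0.113,0.234,0],-6.3],[0,[0.13,0.27,0],-6.3],[0,[0.148,0.306,0],-6.3],[0,[0.165,0.342,0],-6.3]], "newtons": 30}}

```text
clock: 1.1
ee_pos: [0.4092, -0.2319, 0.2312]
tool_rot: [[-0.958, -0.0, 0.287], [-0.287, 0.0, -0.958], [0.0, -1.0, -0.0]]
force: [0.7, 0.5, 0.2]
gripper_width: 0.0001
```

{"op": "arm_command", "data": {"rows": [[0,[0.017,0.036,0],0],[0,[0.034,0.072,0],0],[0,[0.051,0.108,0],0],[0,[0.068,0.144,0],0],[0,[0.085,0.18,0],0],[0,[0.102,0.214,0],0],[0,[0.116,0.242,-0.01],0],[0,[0.124,0.258,-0.03],0],[0,[0.1275,0.265,-0.05],0],[0,[0.1275,0.265,-0.06],0]]}}

```text
clock: 2.1
ee_pos: [0.5356, 0.0328, 0.1694]
tool_rot: [[-0.957, -0.003, 0.289], [-0.289, 0.0, -0.957], [0.002, -1.0, -0.001]]
force: [-0.5, -0.2, -0.4]
gripper_width: 0.0002
```

Run:
```python
from h import *
from rig import arm
s=arm.sense();print(s["clock"],s["ee_pos"],s["force"],s["gripper_width"],s["tool_rot"].round(4))
a=imaging.snapshot("top");b=imaging.snapshot("scene")
cv2.imwrite("pics/t1.png",cv2.resize(a[140:260,240:390],None,fx=5,fy=5,interpolation=2));cv2.imwrite("pics/s1.png",cv2.resize(b[120:240,270:420],None,fx=5,fy=5,interpolation=2))
```

```text
2.1 [0.5355662  0.03284731 0.16942029] [-0.53912013 -0.21626071 -0.37301164] 0.00023497193659671807 [[-9.573e-01 -2.600e-03  2.890e-01]
 [-2.890e-01  3.000e-04 -9.573e-01]
 [ 2.400e-03 -1.000e+00 -1.100e-03]]
```

View pics/s1.png

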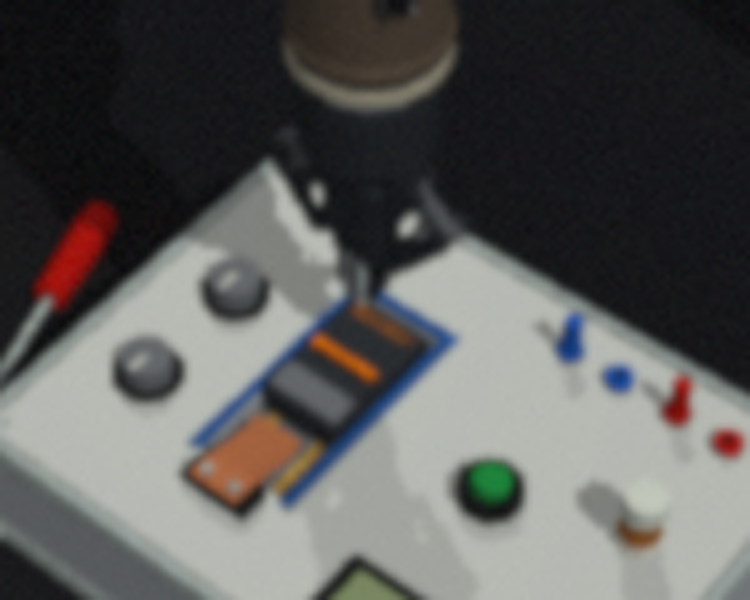

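View pics/t1.png

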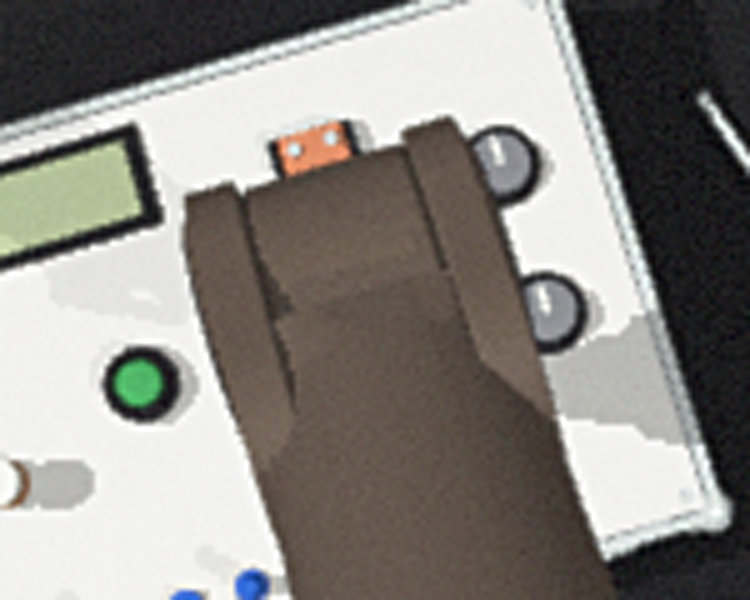

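The scene crop shows closed fingertips at (360,300), hovering in line with the bay behind the ridge at (345,358). In the top view the arm hides the pack. I check the ridge by the scene view.

Run:
```python
from h import *
print(onz("scene",(338.57,191.25),.127), two((314.6,209.6),(338.57,191.25)))
print("tip px", onz("scene",(342,180),.169))
```

```text
[0.55104555 0.03933475 0.127     ] (array([0.55087749, 0.03713229, 0.12481119]), np.float64(0.002301094406679134))
tip px [0.53903922 0.03838325 0.169     ]
```

{"op": "arm_command", "data": {"rows": [[0,[0,-0.001,-0.01],0],[0,[0,-0.001,-0.025],0],[0,[0,-0.001,-0.036],0],[0,[0,-0.001,-0.041],0],[0,[0,-0.001,-0.043],0],[0,[0,-0.001,-0.043],0]]}}

```text
clock: 2.8
ee_pos: [0.5364, 0.0304, 0.1285]
tool_rot: [[-0.958, 0.0, 0.287], [-0.287, -0.0, -0.958], [-0.0, -1.0, 0.0]]
force: [-0.9, 0.9, 0.1]
gripper_width: -0.0001
```

{"op": "arm_command", "data": {"rows": [[0,[0,0.001,-0.003],0],[0,[0,0.001,-0.006],0],[0,[0,0.001,-0.008],0],[0,[0,0.001,-0.008],0]]}}

```text
clock: 3.2
ee_pos: [0.5366, 0.0317, 0.1206]
tool_rot: [[-0.958, 0.001, 0.287], [-0.287, 0.0, -0.958], [-0.001, -1.0, 0.0]]
force: [-2.0, 0.2, 5.8]
gripper_width: -0.0002
```

{"op": "arm_command", "data": {"rows": [[0,[0,0,-0.002],0],[0,[0,0,-0.004],0],[0,[0,0,-0.004],0],[0,[0,0,-0.004],0]]}}

```text
clock: 3.6
ee_pos: [0.5366, 0.0317, 0.1172]
tool_rot: [[-0.958, 0.001, 0.287], [-0.287, -0.0, -0.958], [-0.001, -1.0, 0.0]]
force: [-3.1, -0.6, 10.7]
gripper_width: 0.0001
```

{"op": "arm_command", "data": {"rows": [[0,[0,0,-0.001],0],[0,[0,0,-0.0025],0],[0,[0,0,-0.0025],0],[0,[0,0,-0.0025],0]]}}

```text
clock: 4.0
ee_pos: [0.5367, 0.0317, 0.1159]
tool_rot: [[-0.958, 0.002, 0.287], [-0.287, -0.0, -0.958], [-0.001, -1.0, 0.001]]
force: [-7.5, -1.8, 24.7]
gripper_width: 0.0001
```

Bottomed out at 24.7 N. Now sliding along (0.958, 0.287).

{"op": "arm_command", "data": {"rows": [[0,[0.0019,0.0006,0],0],[0,[0.0038,0.0011,0],0],[0,[0.0057,0.0017,0],0],[0,[0.0077,0.0023,0],0],[0,[0.0096,0.0029,0],0],[0,[0.0115,0.0034,0],0],[0,[0.0115,0.0034,0],0]]}}

```text
clock: 4.7
ee_pos: [0.5483, 0.0346, 0.1159]
tool_rot: [[-0.958, 0.002, 0.286], [-0.286, -0.001, -0.958], [-0.001, -1.0, 0.001]]
force: [-7.9, -1.0, 25.4]
gripper_width: 0.0004
```

Run:
```python
from h import *
b=imaging.snapshot("scene")
cv2.imwrite("pics/s2.png",cv2.resize(b[160:240,290:390],None,fx=7,fy=7,interpolation=2))
for x in blobs(b,(5,170,130),(17,255,255),B["scene"]): print(x[0],x[1],onz("scene",x[0],.121))
```

```text
[335.2962963  194.37037037] [330 191  12   8  27] [0.56290842 0.0396705  0.121     ]
```

View pics/s2.png

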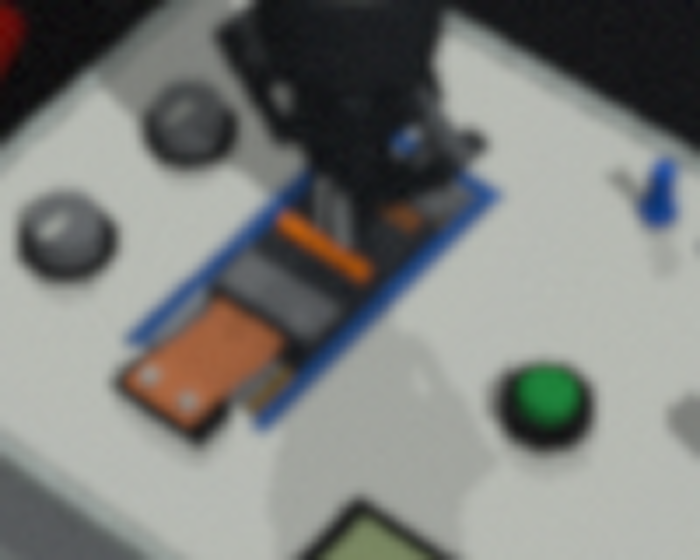

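The pack moved with the fingers: the ridge is at crop (325,245) and the nose is reaching the leaf's edge at (285,350). It is seated low.

{"op": "arm_command", "data": {"rows": [[0,[0.0014,0.0004,0],0],[0,[0.0029,0.0009,0],0],[0,[0.0043,0.0013,0],0],[0,[0.0057,0.0017,0],0],[0,[0.0072,0.0022,0],0],[0,[0.0086,0.0026,0],0],[0,[0.01,0.003,0],0],[0,[0.0115,0.0034,0],0]]}}

```text
clock: 5.55
ee_pos: [0.5591, 0.0378, 0.116]
tool_rot: [[-0.958, 0.0, 0.286], [-0.286, -0.001, -0.958], [-0.0, -1.0, 0.001]]
force: [-12.6, -3.6, 30.0]
gripper_width: -0.0001
```

Run:
```python
from h import *
b=imaging.snapshot("scene")
cv2.imwrite("pics/s3.png",cv2.resize(b[160:240,290:390],None,fx=7,fy=7,interpolation=2))
for x in blobs(b,(5,170,130),(17,255,255),B["scene"]): print(x[0],x[1],onz("scene",x[0],.121))
```

```text
[333.32142857 197.03571429] [328 193  12   9  28] [0.57333601 0.0446418  0.121     ]
```

View pics/s3.png

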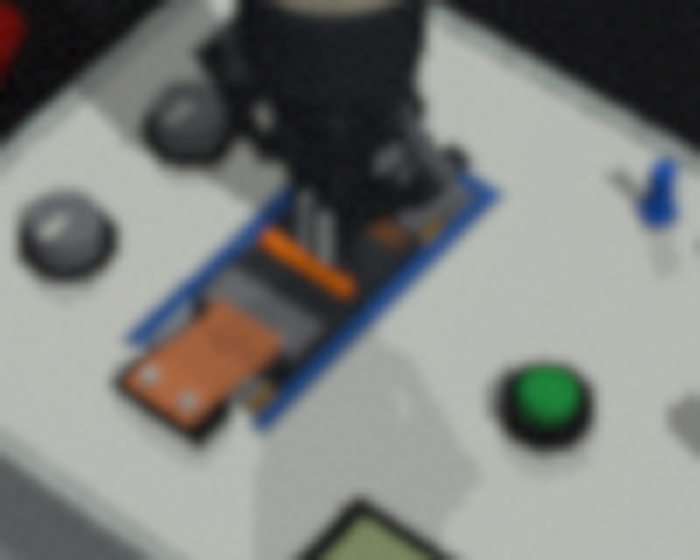

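The nose is sliding under the leaf. Easing the press by 0.5 mm and continuing.

{"op": "arm_command", "data": {"rows": [[0,[0.0014,0.0004,0.0003],0],[0,[0.0029,0.0009,0.0005],0],[0,[0.0043,0.0013,0.0005],0],[0,[0.0057,0.0017,0.0005],0],[0,[0.0072,0.0022,0.0005],0],[0,[0.0086,0.0026,0.0005],0],[0,[0.01,0.003,0.0005],0],[0,[0.0115,0.0034,0.0005],0],[0,[0.0129,0.0039,0.0005],0],[0,[0.0144,0.0043,0.0005],0]]}}

```text
clock: 6.6
ee_pos: [0.5707, 0.041, 0.1159]
tool_rot: [[-0.958, -0.005, 0.286], [-0.286, -0.003, -0.958], [0.005, -1.0, 0.001]]
force: [-16.7, -4.7, 29.4]
gripper_width: 0.0002
```

Run:
```python
from h import *
b=imaging.snapshot("scene")
cv2.imwrite("pics/s4.png",cv2.resize(b[160:240,290:390],None,fx=7,fy=7,interpolation=2))
for x in blobs(b,(5,170,130),(17,255,255),B["scene"]): print(x[0],x[1],onz("scene",x[0],.121))
```

```text
[331.2        199.13333333] [325 195  13   9  30] [0.58283691 0.04758922 0.121     ]
```

View pics/s4.png

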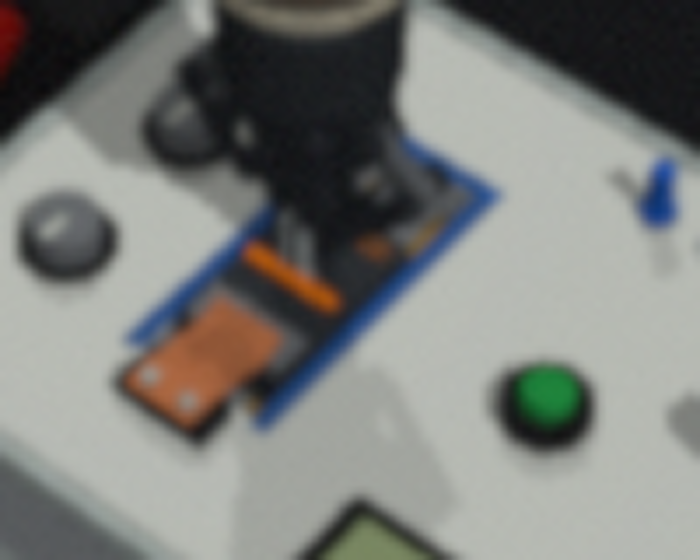

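The ridge is now at crop (292,278) and still advancing. Continuing.

{"op": "arm_command", "data": {"rows": [[0,[0.0014,0.0004,0],0],[0,[0.0029,0.0009,0],0],[0,[0.0043,0.0013,0],0],[0,[0.0057,0.0017,0],0],[0,[0.0072,0.0022,0],0],[0,[0.0086,0.0026,0],0],[0,[0.01,0.003,0],0],[0,[0.0115,0.0034,0],0],[0,[0.0115,0.0034,0],0]]}}

```text
clock: 7.55
ee_pos: [0.5832, 0.0448, 0.1159]
tool_rot: [[-0.958, -0.003, 0.286], [-0.286, -0.002, -0.958], [0.004, -1.0, 0.001]]
force: [-14.5, -4.5, 25.7]
gripper_width: -0.0001
```

Run:
```python
from h import *
b=imaging.snapshot("scene")
cv2.imwrite("pics/s5.png",cv2.resize(b[160:240,290:390],None,fx=7,fy=7,interpolation=2))
for x in blobs(b,(5,170,130),(17,255,255),B["scene"]): print(x[0],x[1],onz("scene",x[0],.121))
```

```text
[328.11111111 201.62962963] [323 198  12   8  27] [0.59540209 0.05014609 0.121     ]
```

View pics/s5.png

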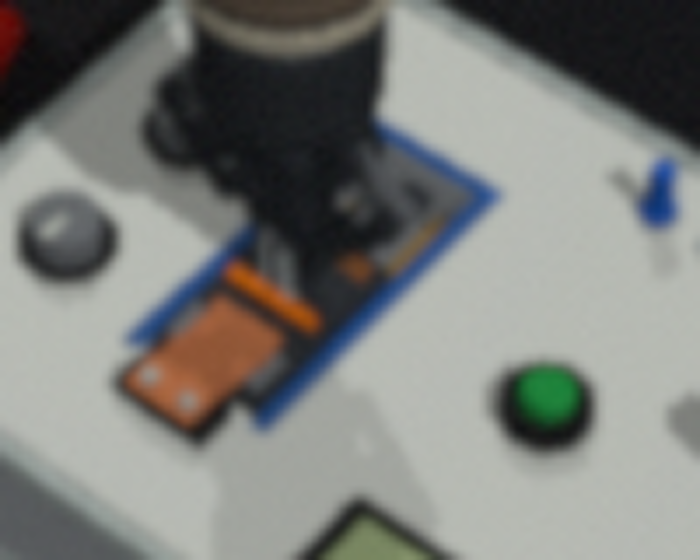

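{"op": "arm_command", "data": {"rows": [[0,[0.001,0.0003,0],0],[0,[0.0019,0.0006,0],0],[0,[0.0029,0.0009,0],0],[0,[0.0029,0.0009,0],0]]}}

```text
clock: 8.0
ee_pos: [0.586, 0.0456, 0.1159]
tool_rot: [[-0.958, -0.003, 0.286], [-0.286, -0.002, -0.958], [0.004, -1.0, 0.001]]
force: [-14.3, -4.3, 25.6]
gripper_width: 0.0001
```

{"op": "arm_command", "data": {"rows": [[0,[0.001,0.0003,0],0],[0,[0.0019,0.0006,0],0],[0,[0.0019,0.0006,0],0]]}}

```text
clock: 8.3
ee_pos: [0.5869, 0.0459, 0.1158]
tool_rot: [[-0.958, -0.005, 0.286], [-0.286, -0.003, -0.958], [0.006, -1.0, 0.001]]
force: [-18.8, -5.6, 30.4]
gripper_width: -0.0001
```

{"op": "arm_command", "data": {"rows": [[0,[0.001,0.0003,0],0],[0,[0.0019,0.0006,0],0],[0,[0.0019,0.0006,0],0],[0,[0.0019,0.0006,0],0]]}}

```text
clock: 8.7
ee_pos: [0.587, 0.046, 0.1158]
tool_rot: [[-0.958, -0.009, 0.286], [-0.286, -0.004, -0.958], [0.009, -1.0, 0.001]]
force: [-25.6, -7.9, 37.0]
gripper_width: 0.0
```

Run:
```python
from h import *
b=imaging.snapshot("scene")
cv2.imwrite("pics/s6.png",cv2.resize(b[160:240,290:390],None,fx=7,fy=7,interpolation=2))
for x in blobs(b,(5,170,130),(17,255,255),B["scene"]): print(x[0],x[1],onz("scene",x[0],.121))
```

```text
[327.57142857 202.78571429] [322 199  12   9  28] [0.59904803 0.05277311 0.121     ]
```

View pics/s6.png

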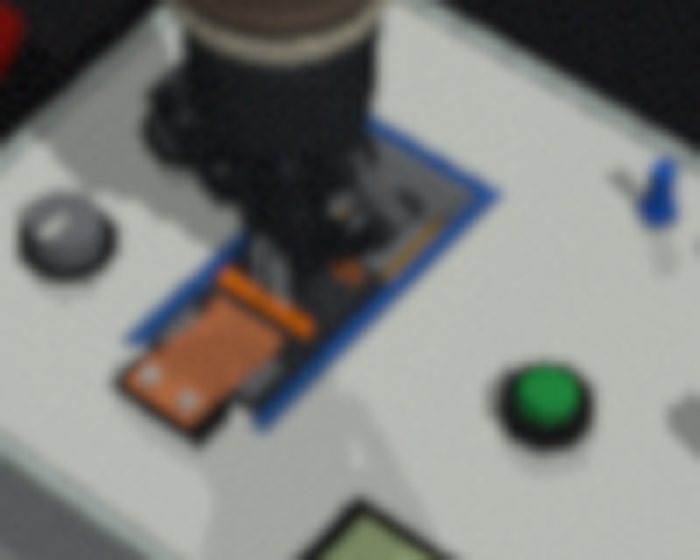

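The TCP stopped at 0.587 while the force rose, so the pack is against the end wall; the ridge is at crop (268,302), just short of the lip. I take off the forward load, then lift straight up.

{"op": "arm_command", "data": {"rows": [[0,[-0.001,-0.0003,0],0],[0,[-0.0019,-0.0006,0.0005],0],[0,[-0.0024,-0.0007,0.0015],0],[0,[-0.0024,-0.0007,0.003],0],[0,[-0.0027,-0.0008,0.005],0],[0,[-0.0027,-0.0008,0.008],0],[0,[-0.003,-0.001,0.014],0],[0,[-0.003,-0.001,0.024],0],[0,[-0.003,-0.001,0.045],0],[0,[-0.003,-0.001,0.065],0]]}}

```text
clock: 9.75
ee_pos: [0.5896, 0.0475, 0.181]
tool_rot: [[-0.958, 0.002, 0.287], [-0.287, 0.001, -0.958], [-0.002, -1.0, -0.0]]
force: [0.6, -0.4, -0.5]
gripper_width: -0.0001
```

Run:
```python
from h import *
b=imaging.snapshot("scene")
cv2.imwrite("pics/s7.png",cv2.resize(b[160:240,290:390],None,fx=7,fy=7,interpolation=2))
for x in blobs(b,(5,170,130),(17,255,255),B["scene"]): print(x[0],x[1],onz("scene",x[0],.122))
```

```text
[327.64516129 202.5483871 ] [322 199  12   8  31] [0.59880796 0.05281431 0.122     ]
```

View pics/s7.png

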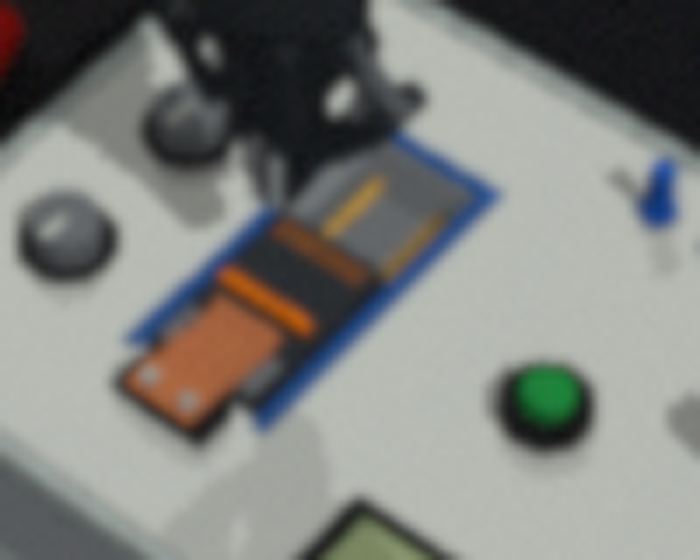

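The pack stays home and clear of the tool, ridge at crop (268,302). Next is the button; first I check the vial's clearance.

Run:
```python
from h import *
print(onz("top",(240,236),.154),onz("scene",(398.5,220),.154))
```

```text
[0.48466646 0.22169251 0.154     ] [0.48712913 0.22994507 0.154     ]
```

{"op": "arm_command", "data": {"rows": [[0,[-0.003,0.006,0],0],[0,[-0.011,0.022,0],0],[0,[-0.022,0.044,0],0],[0,[-0.033,0.066,0],0],[0,[-0.044,0.088,0],0],[0,[-0.052,0.104,0],0],[0,[-0.055,0.1095,0],0],[0,[-0.055,0.1095,-0.01],0],[0,[-0.055,0.1095,-0.02],0],[0,[-0.055,0.1095,-0.02],0]]}}

```text
clock: 10.8
ee_pos: [0.5333, 0.1548, 0.1571]
tool_rot: [[-0.959, -0.003, 0.285], [-0.285, -0.002, -0.959], [0.003, -1.0, 0.001]]
force: [0.4, 0.2, -1.1]
gripper_width: 0.0
```

Run:
```python
from h import *
a=imaging.snapshot("top");b=imaging.snapshot("scene")
cv2.imwrite("pics/t8.png",cv2.resize(a[140:260,230:380],None,fx=5,fy=5,interpolation=2));cv2.imwrite("pics/s8.png",cv2.resize(b[160:240,310:410],None,fx=7,fy=7,interpolation=2))
```

```text
(no output)
```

View pics/s8.png

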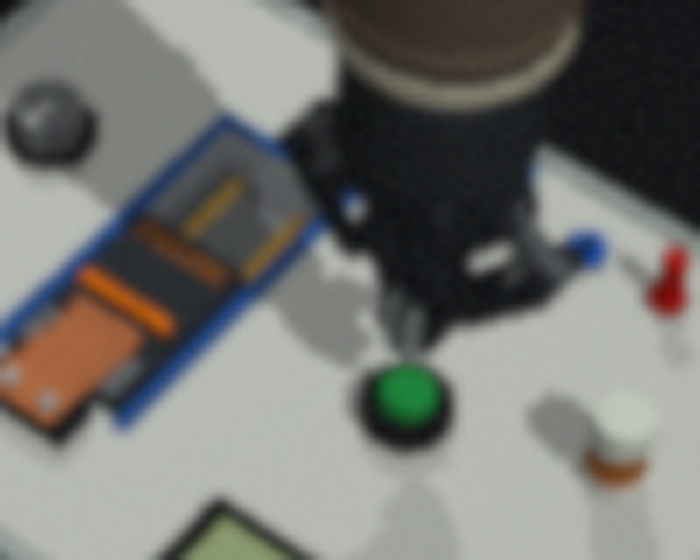

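View pics/t8.png

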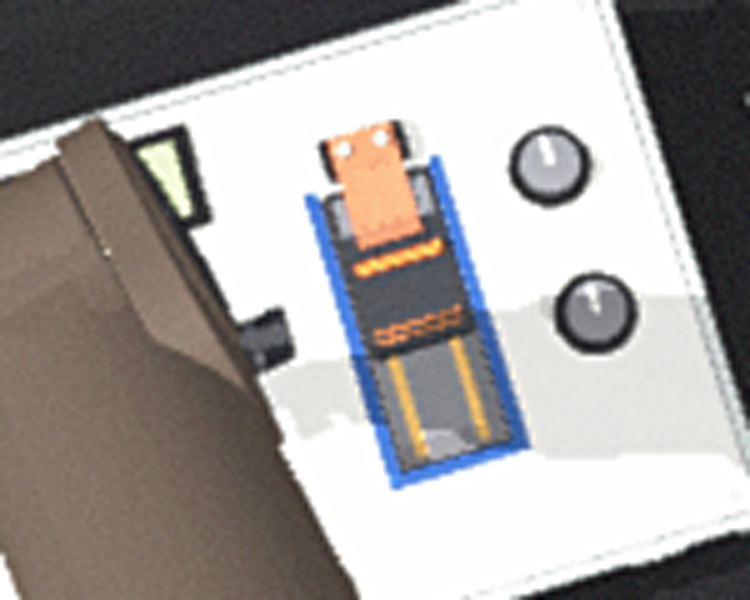

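The pack sits under the leaf in both views: ridge at top crop (398,260), lip at (390,240). The fingertips hover over the button at scene crop (405,345), and the vial and plugs are clear. I check how far home the pack is and press.

Run:
```python
from h import *
t=imaging.snapshot("top")
c,s=np.cos(np.radians(16.7)),np.sin(np.radians(16.7))
def case(p): d=p[:2]-np.array([.5534,.0943]);return np.array([c*d[0]+s*d[1],-s*d[0]+c*d[1]])*1000
t0=cv2.imread("pics/top0.png")
for im,z in((t0,.128),(t,.1225)):
    for b in blobs(im,(5,150,170),(17,255,255),B["top"],8): print(b[0],b[1],"ridge?",case(onz("top",b[0],z)))
# bay ends: inner corners of blue frame, crop coords
for uv in((309,198),(435,158),(395,487),(528,446)): print(case(onz("top",(230+uv[0]/5,140+uv[1]/5),.112)))
```

```text
[314.3255814  209.58139535] [306 207  18   7  43] ridge? [-18.21270906 -54.3194557 ]
[324.625 221.25 ] [322 220   6   3   8] ridge? [-54.3886302  -70.72846576]
[308.625 206.25 ] [307 205   4   4   8] ridge? [ -5.2429396  -42.81822441]
[ 75.49212235 -20.92454516]
[ 76.34590933 -90.01071101]
[-81.4029049  -20.39535905]
[-81.32027488 -91.97034703]
```

{"op": "arm_command", "data": {"rows": [[0,[0.001,0.002,-0.008],0],[0,[0.001,0.002,-0.016],0],[0,[0.001,0.002,-0.02],0],[0,[0.001,0.002,-0.024],0],[0,[0.001,0.002,-0.026],0],[0,[0.001,0.002,-0.026],0]]}}

```text
clock: 11.55
ee_pos: [0.5347, 0.1585, 0.1331]
tool_rot: [[-0.958, -0.001, 0.287], [-0.287, -0.0, -0.958], [0.001, -1.0, 0.0]]
force: [-0.6, -1.2, 1.5]
gripper_width: 0.0
```

Contact begins at the button top's height. Pressing it in.

{"op": "arm_command", "data": {"rows": [[0,[0,-0.001,-0.0015],0],[0,[0,-0.001,-0.003],0],[0,[0,-0.001,-0.0045],0],[0,[0,-0.001,-0.006],0],[0,[0,-0.001,-0.007],0],[0,[0,-0.001,-0.007],0]]}}

```text
clock: 12.15
ee_pos: [0.5353, 0.158, 0.1279]
tool_rot: [[-0.958, 0.001, 0.287], [-0.287, 0.0, -0.958], [-0.001, -1.0, 0.0]]
force: [-6.0, -0.7, 19.2]
gripper_width: -0.0001
```

Travel of 5 mm at 19 N, so it is bottomed. Releasing upward.

{"op": "arm_command", "data": {"rows": [[0,[0,0,0],0],[0,[0,0,0.003],0],[0,[0,0,0.007],0],[0,[0,0,0.015],0],[0,[0,0,0.03],0],[0,[0,0,0.06],0],[0,[0,0,0.09],0],[0,[-0.01,-0.02,0.11],0],[0,[-0.025,-0.05,0.12],0],[0,[-0.04,-0.08,0.13],0]]}}

```text
clock: 13.15
ee_pos: [0.4944, 0.0767, 0.2571]
tool_rot: [[-0.958, 0.0, 0.287], [-0.287, -0.0, -0.958], [-0.0, -1.0, 0.0]]
force: [0.9, -0.4, 0.8]
gripper_width: -0.0002
```

{"op": "arm_command", "data": {"rows": [[0,[-0.01,-0.04,0],0],[0,[-0.02,-0.08,0],0],[0,[-0.03,-0.12,0],0],[0,[-0.04,-0.16,0],0],[0,[-0.05,-0.2,0],0],[0,[-0.06,-0.24,0],0],[0,[-0.065,-0.27,0],0],[0,[-0.065,-0.28,0],0],[0,[-0.065,-0.28,0],0]]}}

```text
clock: 14.05
ee_pos: [0.4295, -0.2038, 0.2563]
tool_rot: [[-0.959, -0.0, 0.284], [-0.284, -0.0, -0.959], [0.0, -1.0, 0.0]]
force: [0.1, 0.6, 0.1]
gripper_width: -0.0003
```

Run:
```python
from h import *
a=imaging.snapshot("top");b=imaging.snapshot("scene")
cv2.imwrite("pics/t9f.png",a);cv2.imwrite("pics/t9.png",cv2.resize(a[150:250,230:360],None,fx=6,fy=6,interpolation=2));cv2.imwrite("pics/s9.png",cv2.resize(b[130:300,240:460],None,fx=3.5,fy=3.5,interpolation=2));cv2.imwrite("pics/s9f.png",b)
c,s=np.cos(np.radians(16.7)),np.sin(np.radians(16.7))
def case(p): d=p[:2]-np.array([.5534,.0943]);return np.array([c*d[0]+s*d[1],-s*d[0]+c*d[1]])*1000
for im,n in((a,"top"),(b,"scene")):
  for lo in((5,120,130),(5,170,130)):
    for x in blobs(im,lo,(20,255,255),B[n],8): print(n,x[0],x[1],case(onz(n,x[0],.123)))
for x in blobs(a,*C["green"],B["top"]): print(x[0])
for x in blobs(b,*C["green"],B["scene"]): print(x[0])
```

```text
top [304.72623574 177.36501901] [296 165  18  25 263] [ 69.4714213  -54.89329928]
top [309.20454545 191.20454545] [301 188  17   7  44] [ 31.52468659 -55.523274  ]
top [313.42105263 204.81578947] [305 201  17   8  38] [ -5.36765883 -55.67643708]
top [323.54545455 217.06060606] [320 208   8  19  33] [-43.06443204 -71.30938002]
top [311.17647059 221.14705882] [308 212   7  19  34] [-43.79391827 -37.99389248]
top [309.    191.325] [301 188  17   7  40] [ 31.38026486 -54.92824489]
scene [340.23076923 189.23076923] [337 186   7   7  13] [-29.73821839 -54.92331131]
scene [327.88461538 202.65384615] [322 199  12   8  26] [ 32.01564071 -51.51033214]
scene [319.33121019 210.56687898] [309 203  20  17 157] [ 69.2973509  -52.39695166]
scene [327.88461538 202.65384615] [322 199  12   8  26] [ 32.01564071 -51.51033214]
[267.4 216.2]
[367.83870968 216.32258065]
```

View pics/t9.png

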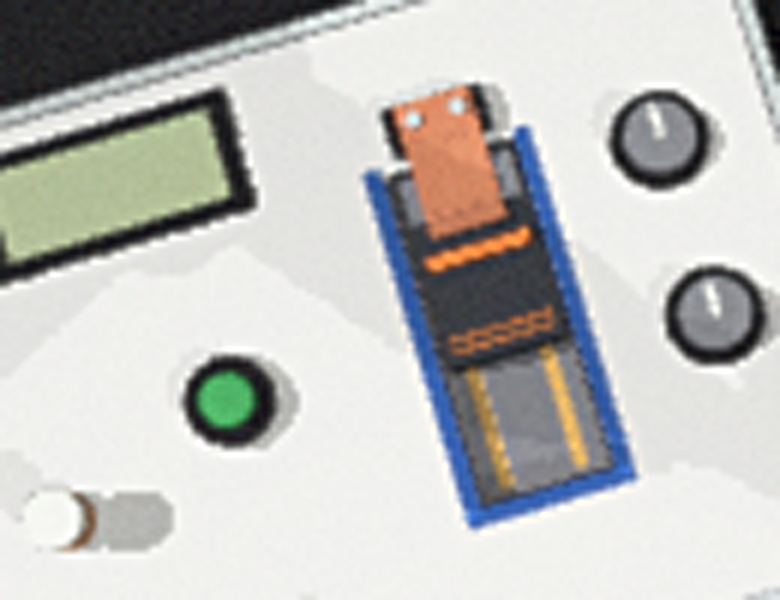

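View pics/s9.png

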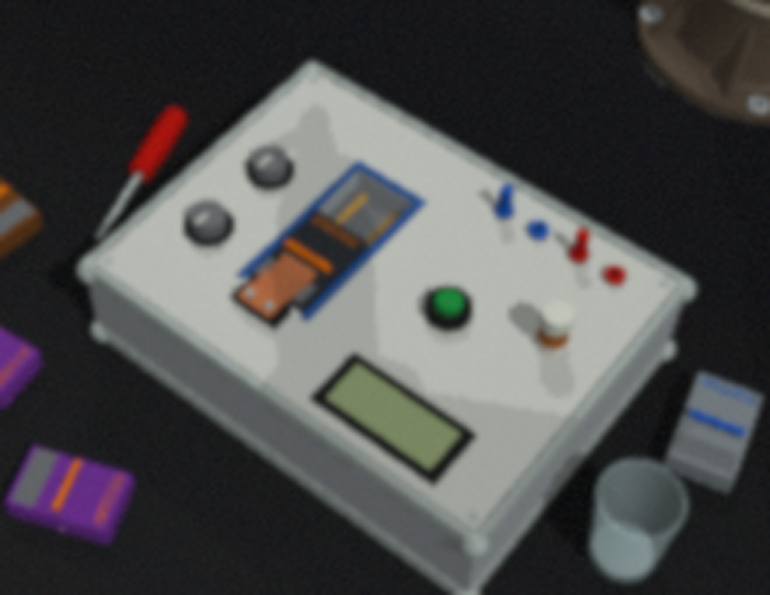

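View pics/t9f.png

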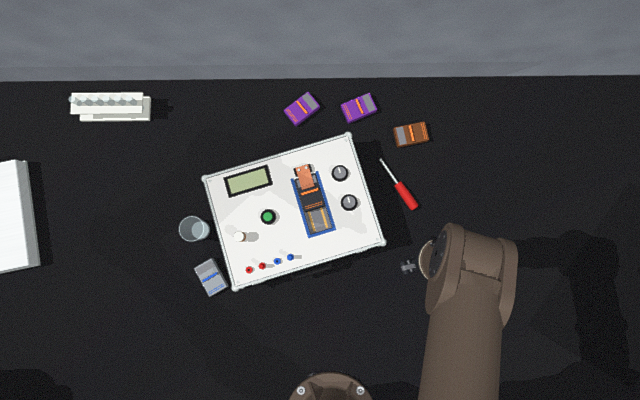

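The ridge is at case x 31.4 mm, so the nose is at about 75 mm, level with the end wall at about 75 to 76 mm. The button is back at its starting pixels, (267.4,216.2) in the top picture and (367.8,216.3) in the scene picture. Nothing else has moved.

```bash
python3 -c "
from rig import arm
print(arm.hand_in())"
```

```text
the job is handed in; nothing more can be done
None
```

I pressed the pack down to the lower stop with closed fingertips and slid it under the leaf until it stopped hard against the end of the bay. I let go of it, pressed the green button right in and released it. The job was handed in at about 14 s.

**Last checks**
- **Pack:** pressed at about 25 to 37 N while sliding. After release the ridge is at case x 31.4 mm in the top view and 32.0 mm in the scene view. That puts the nose at about 75 to 76 mm, level with the end wall I measured at 75 to 76 mm.
- **Button:** about 5 mm of travel, bottomed at 19 N. It is back at its original pixels in both views.
- **Everything else:** the vial, plugs, look-alikes, spare pack, beaker and screwdriver look unmoved, and the arm stands clear.

**Disagreements:**
- The two views differ by about 3 to 4 mm across the slide, a little over the calibration tolerance.
- One colour check of the ridge, made while the arm was over the case, picked up only a small false blob. I repeated it at the end with the arm clear and it worked.

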